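# Feel out the hidden catch of the nozzle case

### The job

Open the nozzle case: shut the gripper and slide its tips gently along the top of the dark steel rail on the case's far edge until they sink into the hidden recess, then press the catch under it down until the lid springs ajar. Then take the lid by its upright grip and slide it fully open, towards the front of the case. Do not press hard on the rail, and leave the cup, the tube piece and the pliers where they stand.

Things in the scene. Friction and masses are not known exactly. Their poses are not given: they have to be found in the camera images.
- case: Low grey steel case, 200 mm deep (its x), 370 mm wide (its y), 100 mm high at the rail, fixed to the bench. Origin: centre of its underside; x points to its far side (away from the robot, turned by its yaw of up to 0.3 rad either way), y to its left, z up. A flat steel lid covers it, its top 65 mm up; the rail stands along its far edge.
- rail_mid (a point): Middle of the flat top of the dark steel rail along the case's far edge: 75 mm along the case's x from its origin, 100 mm up. Axes as the case's. The rail is 30 mm wide (x), 370 mm long (y), level, and stands 35 mm above the lid. A flush plate of the same steel, as wide as the rail and 36 mm long, hides the recess; elsewhere it is rigid. Faint joints 75 mm from its middle mean nothing.
- search_left (a point): Point on the rail's top, 55 mm to the left (+y) of its middle. The middle of the hidden plate lies somewhere between this point and search_right, in a new place each time; it is not measured. The plate gives way at 1 to 2 N and sinks 8 mm to the catch; it comes up again when left.
- search_right (a point): Point on the rail's top, 55 mm to the right (-y) of its middle: the other end of the search. The catch under the plate takes about 5 N to start and 10 N at its end, 18 mm below the rail's top; it lets the lid go about 16 mm below the rail's top. Before the lid is ajar, more than 40 N on anything is too much.
- lid (a joint): How far the lid has slid open, m: 0 shut and latched, growing towards the case's front (its -x), 0.095 fully open at its stop. When the catch is pressed a spring throws it open to about 0.026, where the bolt stays clear; from there it slides with about 1 to 2 N of friction and stays where it is left.
- lid_grip (a point): Centre of the lid's upright grip, a dark steel rib 14 mm thick (x), 44 mm long (y) that stands from 70 to 100 mm above the bench; this point is 86 mm up and moves with the lid (shut: 15 mm in front of the case's origin). The near face of the rail is 75 mm behind it when shut. Axes as the case's.
- coffee_cup: Brown paper coffee cup, 88 mm wide, 98 mm high, standing beside the case on its left; origin under its middle. A bystander.
- tube_piece: Short piece of square steel tube, 55 x 55 x 52 mm, beside the case on its right; origin under its middle. A bystander.
- pliers: Combination pliers with red handles, 178 mm long, 16 mm high, lying behind the case; origin under its middle. A bystander.

How it is judged:
By the outcome, as a careful person would: the job done as asked, in the order asked, and still so for the second after the job is handed in, with the robot touching nothing.
It also fails if it takes over 64 s, if anything falls off the work surface, if the arm or the gripper's body presses on something with over 40 N, if the wrist force passes 120 N, or if a joint passes its speed limit or range.

### The arm

A 6-joint arm with a two-finger parallel gripper is mounted at the origin on a cart in front of the work surface, level with it; the furniture and walls round the work are solid. World frame = base frame: x ahead of the robot, y to its left, z up, the work surface at z = 0. Lengths are in m, angles in rad, forces in N, time in s.
With the tool pointing down it reaches from about 0.375 to 0.825 m from the base axis. Payload 5.5 kg.
Tool frame: the origin (TCP) lies at the centre of the arm's flange, where the gripper is bolted on; the fingertips stand 173 mm ahead of it and the grasp point (between the pads) lies 155 mm ahead of it; z points along the fingers, y is the line along which they close (so a half turn about z gives the same grasp; the last joint's range is limited). The gripper opens to 85 mm and grips with 20 to 120 N. Pads are 22 mm wide; open, the fingers measure 114 mm over their backs; the gripper's body (76 mm by 85 mm) begins 54 mm behind the grasp point. The pads swing forward as they close: fully open they stand 13 mm farther back than shut.
Start: joints at [-1.129, 0.314, -0.047, 1.21, 0, 1.571], TCP at [0.257, -0.542, 0.405] pointing down, gripper open.
Joint ranges: [-2.67, 2.67], [-0.69, 1.73], [-1.03, 1.25], [-2.08, 2.16], [-1.42, 1.45], [-3.14, 3.14]. Speed limits (rad/s): [2.39, 2.39, 3.01, 3.14, 3.14, 3.14].

### API

Orientations are given as a 3x3 rotation matrix whose columns are the frame's x, y, z axes.
In Python, from workcell import * gives the robot as it stands. The module is installed in compiled form; this text tells all that it offers.
- The arm moves only by the tool servo_tool, never from a script. Its argument "motion" is a list of rows, each a list of 2 entries, a list of its own where there are three numbers: the shift along the tool's x, y, z normalised to -1 to 1, where 1 is 200 mm, then the turn, a rotation vector about the tool's x, y, z normalised to -1 to 1, where 1 is 60 degrees. In form: [[[tx, ty, tz], [ax, ay, az]], ...]. A call has 1 to 12 rows; each row is the pose to reach, as a shift and turn from the pose commanded when the call began, along the tool's axes at that moment; what a row does not reach only later rows make up. A row lasts 1/10 s, in which the tool goes at most 50 mm and 8.59 degrees, less where a joint would pass 70% of its speed; a pose out of reach is approached as far as the arm can. A call with a number of a shift or a turn outside -1 to 1 is refused whole. A call with a gripper value outside its range is refused whole. "jaw" is the opening, from 0 (shut) to 1 (fully open), set as the call begins (left out, the last holds). The fingers move at their own pace and stop on an object; "force" is the grip in N (left out, the last holds). Time passes only in rows, so rows that repeat a pose let the fingers close. It gives the time, the measured TCP pose, the force, the opening and the grip force at its end, in the units of the state.
- get_state(): the state, without advancing time (a new reading comes with each control period).
- camera(name): name is "scene" or "side" or "wrist"; returns the picture (420x560x3 uint8, red, green, blue); there is no depth.
- camera_params(name): a dict with "intrinsics" (3x3 intrinsics, pixels), "view" (4x4, takes a point from world to camera coordinates). Camera axes: x right, y up, looking along -z (the intrinsics and any distortion apply to the point x, -y, -z); pixel columns grow to the right and rows downward; lengths in m; the calibration is good to about 2 mm. A picture is of the moment at which its call begins: read the wrist's pose just before it. camera_params takes no time and is no camera call; for the wrist camera it gives the pose at the moment of the call.
- job_done(): hands the job in; it is judged then, once.
The state is a dict: "time": time; "joints": joint angles; "dq": joint speeds; "joint_torque": joint torques, N m; "tool_pos": TCP position; "orientation": TCP orientation; "ft_force": force on the tool from outside, world axes, zero at the start; "wrist_torque": the same for the moment, N m; "gripper_width": finger opening in m; "grasp_force": force on a finger pad.
Only numpy, scipy, OpenCV 4.12 (cv2) and the standard library are available. Lean on these libraries where they do the work, as an engineer would, in place of code of your own. Each camera call takes 0.05 s, during which the arm holds its last target. There are 200 camera calls.

## Working session

There is one attempt and no reset: what is moved stays moved. The work goes in short steps, Python scripts to look and compute and a tool call to move; the robot and the scene stay as the last step left them, time stands still between calls to the robot, and variables do not carry over. Pictures are saved under pics/ and viewed, at most 10 in all, crops included, and the job is handed in when it is done.

Besides the shell and the picture viewer there is one more tool, called after ">>>" by a JSON object that holds its "name" and its "arguments", one argument or row to a line. servo_tool: Moves the arm, as the interface text tells. Scaled input: -1 to 1 covers 200 mm each way for a shift and 60 degrees each way for a turn. Its arguments: {"type":"object","properties":{"motion":{"type":"array"},"jaw":{"type":"number"},"force":{"type":"number"}},"required":["motion"]}

```bash
mkdir -p pics; python3 - <<'E'
from workcell import *
import cv2,numpy as np
s=get_state();print(s['time'],s['tool_pos'],np.round(s['orientation'],3).tolist(),s['ft_force'])
for n in("scene","side"):
    im=camera(n);cv2.imwrite(f'pics/{n}0.png',im[:,:,::-1]);p=camera_params(n);print(n,np.round(p['intrinsics'],1).tolist(),np.round(p['view'],3).tolist(), [k for k in p])
E
```

```text
0.0 [ 0.2564491  -0.54214433  0.4038239 ] [[0.904, 0.428, -0.001], [0.428, -0.904, 0.002], [0.0, -0.002, -1.0]] [-0.59831887 -0.68245698 -0.13952404]
scene [[437.1, 0.0, 284.1], [0.0, 437.1, 207.3], [0.0, 0.0, 1.0]] [[-0.777, -0.629, 0.01, 0.519], [0.492, -0.598, 0.633, -0.331], [-0.392, 0.497, 0.774, -0.979], [0.0, 0.0, 0.0, 1.0]] ['intrinsics', 'view']
side [[429.4, 0.0, 275.1], [0.0, 429.4, 211.1], [0.0, 0.0, 1.0]] [[-0.999, -0.04, 0.019, 0.639], [0.039, -0.62, 0.783, -0.067], [-0.02, 0.783, 0.621, -1.127], [0.0, 0.0, 0.0, 1.0]] ['intrinsics', 'view']
```

View pics/scene0.png

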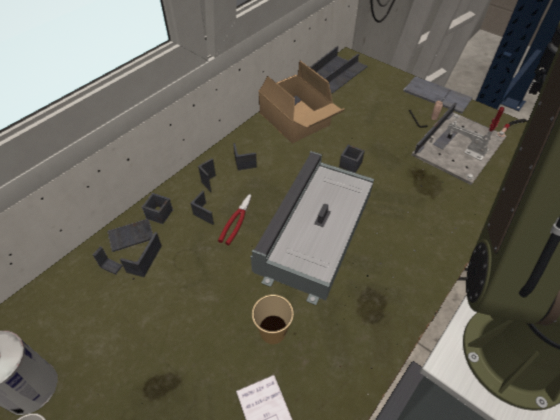

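View pics/side0.png

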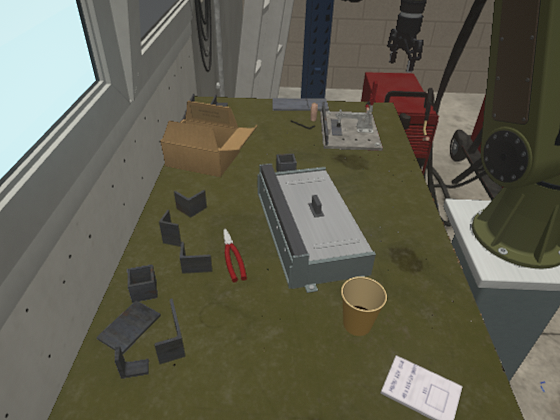

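The scene picture shows the case with its rail running from about (258,250) to (315,157) and the grip at (323,213). In the side picture the rail runs from (263,168) to (300,255), with the grip at (317,205). The pliers and cup lie clear of it. I'll enlarge both.

```bash
python3 - <<'E'
import cv2,numpy as np
a=cv2.imread('pics/scene0.png')[145:295,245:380];b=cv2.imread('pics/side0.png')[155:305,250:385]
f=lambda i:cv2.resize(i,(396,440),interpolation=cv2.INTER_CUBIC)
a=cv2.resize(a,None,fx=2.95,fy=2.95,interpolation=2);b=cv2.resize(b,None,fx=2.95,fy=2.95,interpolation=2)
o=np.hstack([a,b]);o=cv2.convertScaleAbs(o,alpha=1.5,beta=20);print(o.shape);cv2.imwrite('pics/crop.png',o)
E
```

```text
(442, 796, 3)
```

View pics/crop.png

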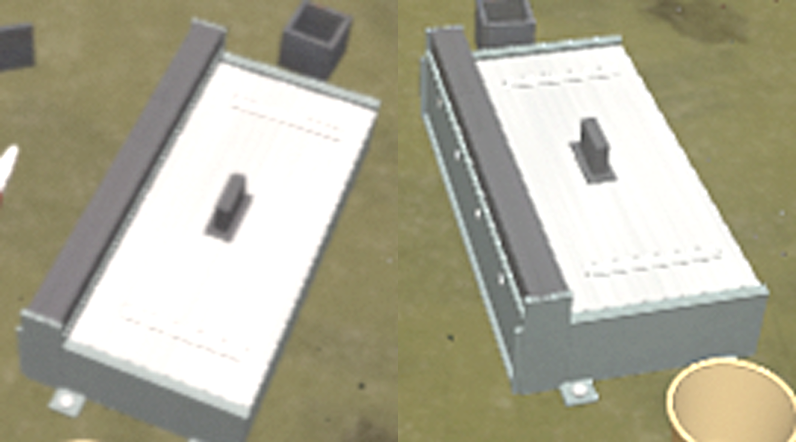

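The crop shows the rail-top corners. In the scene half they are at (24,314), (65,325), (193,22) and (226,33), and in the side half at (526,298), (571,293), (428,29) and (465,27). The near lid-edge corners are at (380,103)/(250,412) and (621,40)/(767,291). I'll fit the case pose to these.

```bash
cat > h.py <<'E'
from workcell import *
import numpy as np
def proj(n,P,p=None):
    p=p or camera_params(n);c=p['view'][:3,:3]@P+p['view'][:3,3]
    k=p['intrinsics']@np.array([c[0],-c[1],-c[2]]);return k[:2]/k[2]
def cw(q,P):
    c,s=np.cos(q[2]),np.sin(q[2]);return np.array([q[0]+c*P[0]-s*P[1],q[1]+s*P[0]+c*P[1],P[2]])
def rel(P,yaw_y,s):
    """shift (tool units) & yaw turn from the current pose for fingertip point P, tool y at world angle yaw_y"""
    R=s['orientation'];return R.T@(P+[0,0,.173]-s['tool_pos'])/.2
E
python3 - <<'E'
from h import *
from scipy.optimize import least_squares
C=[(.09,.185,.1),(.06,.185,.1),(.09,-.185,.1),(.06,-.185,.1),(-.1,-.185,.067),(-.1,.185,.067)]
S=[(24,314),(65,325),(193,22),(226,33),(380,103),(250,412)];D=[(128,298),(173,293),(30,29),(67,27),(223,40),(369,291)]
pp={n:camera_params(n) for n in('scene','side')}
o=[]
for n,pts,of in(('scene',S,(245,145)),('side',D,(250,155))):
    for c,u in zip(C,pts):o.append((n,np.array(c),np.array(u)/2.95+of))
f=lambda q:np.concatenate([proj(n,cw(q,c),pp[n])-u for n,c,u in o])
r=least_squares(f,[.6,0,0],loss='soft_l1');print(r.x);print(np.round(r.fun.reshape(-1,2),1).tolist())
q=r.x
for nm,c in dict(mid=(.075,0,.1),L=(.075,.055,.1),R=(.075,-.055,.1),grip=(-.015,0,.086)).items():print(nm,cw(q,c),np.hypot(*cw(q,c)[:2]))
g=cw(q,(-.015,0,.1));print([(proj(n,g,pp[n])-a)*2.95 for n,a in(('scene',(245,145)),('side',(250,155)))])
E
```

```text
[0.55234596 0.00815898 0.26415126]
[[0.4, -0.5], [-2.0, 0.1], [0.9, -0.8], [-0.4, -1.5], [0.0, -0.2], [-1.6, 2.5], [1.8, 0.1], [0.1, -0.2], [0.7, -0.5], [-1.3, -0.9], [-0.6, -1.3], [0.9, 0.9]]
mid [0.62474455 0.02774074 0.1       ] 0.6253601325661776
L [0.61038459 0.08083303 0.1       ] 0.6157136745387806
R [ 0.6391045  -0.02535156  0.1       ] 0.6396071151826933
grip [0.53786625 0.00424263 0.086     ] 0.5378829776493633
[array([230.05383436, 190.18109553]), array([196.88989823, 129.81998768])]
```

```bash
cat >> h.py <<'E'
from scipy.spatial.transform import Rotation as Ro
q=np.array([0.55235,0.00816,0.26415])
Rt=np.column_stack([[np.sin(q[2]),-np.cos(q[2]),0],[np.cos(q[2]),np.sin(q[2]),0],[0,0,-1]])
def go(c):
    s=get_state();R=s['orientation'];P=cw(q,np.array(c,float))+[0,0,.173]
    print('shift',np.round(R.T@(P-s['tool_pos'])/.2,4),'turn',np.round(Ro.from_matrix(R.T@Rt).as_rotvec()/(np.pi/3),4))
    T=Rt.T@(s['tool_pos']-[0,0,.173]-[q[0],q[1],0]);print('tip case xyz mm',np.round([T[1]*1e3,-T[0]*1e3,-T[2]*1e3],1),'F',np.round(s['ft_force'],2),'t',s['time'],'w',s['gripper_width'],np.round(s['joints'],2))
E
python3 -c "
from h import *
go((.075,.066,.22))"
```

```text
Traceback (most recent call last):
  File "h.py", line 16, in go
    print('shift',np.round(R.T@(P-s['tool_pos'])/.2,4),'turn',np.round(Ro.from_matrix(R.T@Rt).as_rotvec()/(np.pi/3),4))
                                                                       ~~~~~~~~~~~~~~^^^^^^^^
  File "scipy/spatial/transform/_rotation.pyx", line 1143, in scipy.spatial.transform._rotation.Rotation.from_matrix
ValueError: Non-positive determinant (left-handed or null coordinate frame) in rotation matrix 0: [[-1.76690033e-01  9.84266545e-01  1.33424248e-05]
 [ 9.84265453e-01  1.76689817e-01  1.49243548e-03]
 [-1.46659685e-03 -2.76830963e-04  9.99998886e-01]].
```

```bash
sed -i 's/\[\[np.sin(q\[2\]),-np.cos(q\[2\]),0\]/[[-np.sin(q[2]),np.cos(q[2]),0]/; s/T\[1\]\*1e3,-T\[0\]\*1e3/T[1]*1e3,T[0]*1e3/' h.py
python3 -c "
from h import *
go((.075,.066,.22))"
```

```text
shift [ 2.9415 -2.1134  0.0578] turn [-1.2000e-03 -1.0000e-03 -1.3304e+00]
tip case xyz mm [-429.4 -454.   230.9] F [0.64 0.32 0.14] t 0.1 w 0.0854397929998883 [-1.13  0.31 -0.05  1.21 -0.    1.57]
```

>>> {"name": "servo_tool", "arguments": {
  "motion": [
    [[1, -0.72, 0], [0, 0, -0.4]],
    [[1, -0.72, 0], [0, 0, -0.4]],
    [[1, -0.72, 0], [0, 0, -0.4]],
    [[1, -0.72, 0], [0, 0, -0.4]],
    [[1, -0.72, 0], [0, 0, -0.4]],
    [[1, -0.72, 0], [0, 0, -0.4]]
  ],
  "jaw": 0,
  "force": 20
}}

```text
time: 0.7
tool_pos: [0.3774, -0.3226, 0.4045]
orientation: [[0.647, 0.762, 0.0], [0.762, -0.647, 0.002], [0.002, -0.001, -1.0]]
ft_force: [-0.5, -0.7, 0.5]
gripper_width: 0.0
grasp_force: 0.0
```

```bash
python3 -c "
from h import *
go((.075,.066,.22))"
```

```text
shift [ 2.3227 -0.4624  0.0626] turn [-2.000e-04 -2.200e-03 -9.243e-01]
tip case xyz mm [-255.2 -273.6  231.5] F [-0.52 -0.75  0.54] t 0.7 w 3.1551328408886155e-05 [-0.71  0.12 -0.29  1.16  0.    1.57]
```

>>> {"name": "servo_tool", "arguments": {
  "motion": [
    [[1, -0.1, 0], [0, 0, -0.5]],
    [[1, -0.1, 0], [0, 0, -0.5]],
    [[1, -0.1, 0], [0, 0, -0.5]],
    [[1, -0.1, 0], [0, 0, -0.5]],
    [[1, -0.1, 0], [0, 0, -0.5]],
    [[1, -0.1, 0], [0, 0, -0.5]]
  ]
}}

```text
time: 1.3
tool_pos: [0.4913, -0.1615, 0.4042]
orientation: [[0.184, 0.983, -0.001], [0.983, -0.184, -0.0], [-0.001, -0.001, -1.0]]
ft_force: [0.4, -0.4, -0.3]
gripper_width: 0.0002
grasp_force: 0.0
```

```bash
python3 -c "
from h import *
go((.075,.066,.22))"
```

```text
shift [1.35   0.3387 0.055 ] turn [-1.100e-03  3.000e-04 -4.286e-01]
tip case xyz mm [-103.2 -147.9  231.2] F [ 0.39 -0.43 -0.27] t 1.3 w 0.00018768637060166067 [-0.32  0.16 -0.25  1.17 -0.    1.44]
```

>>> {"name": "servo_tool", "arguments": {
  "motion": [
    [[1, 0.3, 0], [0, 0, -0.43]],
    [[1, 0.3, 0], [0, 0, -0.43]],
    [[1, 0.3, 0], [0, 0, -0.43]],
    [[1, 0.3, 0], [0, 0, -0.43]],
    [[1, 0.3, 0], [0, 0, -0.43]],
    [[1, 0.3, 0], [0, 0, -0.43]]
  ]
}}

```text
time: 1.9
tool_pos: [0.5873, 0.023, 0.4041]
orientation: [[-0.261, 0.965, -0.001], [0.965, 0.261, -0.001], [-0.0, -0.001, -1.0]]
ft_force: [-1.1, -0.7, 0.5]
gripper_width: 0.0002
grasp_force: 0.0
```

```bash
python3 -c "
from h import *
go((.075,.066,.125))"
```

```text
shift [0.3043 0.1874 0.5302] turn [-0.0011  0.0003 -0.0004]
tip case xyz mm [ 37.6   5.2 231.1] F [-1.08 -0.71  0.52] t 1.9 w 0.0002337348409133221 [ 0.04  0.29 -0.08  1.2  -0.    1.35]
```

>>> {"name": "servo_tool", "arguments": {
  "motion": [
    [[0.3, 0.19, 0.2], [0, 0, 0]],
    [[0.3, 0.19, 0.4], [0, 0, 0]],
    [[0.3, 0.19, 0.55], [0, 0, 0]],
    [[0.3, 0.19, 0.58], [0, 0, 0]],
    [[0.3, 0.19, 0.58], [0, 0, 0]],
    [[0.3, 0.19, 0.58], [0, 0, 0]]
  ]
}}

```text
time: 2.5
tool_pos: [0.6087, 0.0895, 0.291]
orientation: [[-0.258, 0.966, 0.002], [0.966, 0.258, -0.0], [-0.001, 0.002, -1.0]]
ft_force: [-0.3, 0.9, 0.4]
gripper_width: -0.0002
grasp_force: 0.0
```

```bash
python3 - <<'E'
from h import *
import cv2
go((.075,.066,.102))
a=camera('side')[120:320,200:400];b=camera('wrist')
print(proj('wrist',cw(q,np.array((.075,0,.1)))),proj('wrist',cw(q,np.array((-.015,0,.1)))))
o=np.hstack([cv2.resize(a,(400,400),interpolation=2),cv2.resize(b,(400,300))  if 0 else cv2.copyMakeBorder(cv2.resize(b,(400,300)),0,100,0,0,0)])
cv2.imwrite('pics/c2.png',cv2.convertScaleAbs(o[:,:,::-1],alpha=1.4,beta=15))
E
```

```text
shift [ 0.011  -0.0036  0.0798] turn [ 0.0023  0.0007 -0.0026]
tip case xyz mm [ 75.7  63.8 118. ] F [-0.29  0.9   0.38] t 2.5 w -0.00016452223436812927 [ 0.15  0.41 -0.18  0.98 -0.    1.46]
[281.70185259 370.24396785] [120.36426699 371.17708453]
```

View pics/c2.png

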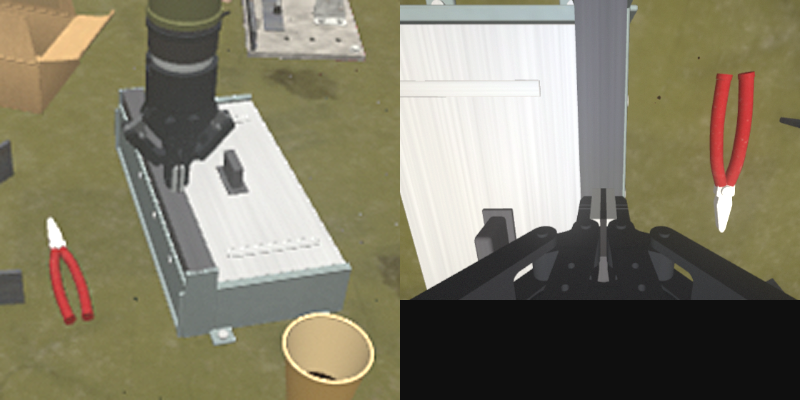

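The fingertips are centred over the rail: in the wrist view the tips are at about (604,195) and the rail spans 577–630. They are about 17 mm above it, so I'll come down slowly.

>>> {"name": "servo_tool", "arguments": {
  "motion": [
    [[0, 0, 0.04], [0, 0, 0]],
    [[0, 0, 0.06], [0, 0, 0]],
    [[0, 0, 0.07], [0, 0, 0]],
    [[0, 0, 0.075], [0, 0, 0]],
    [[0, 0, 0.08], [0, 0, 0]],
    [[0, 0, 0.08], [0, 0, 0]]
  ]
}}

```text
time: 3.2
tool_pos: [0.6079, 0.0913, 0.2733]
orientation: [[-0.261, 0.965, -0.0], [0.965, 0.261, -0.0], [-0.0, -0.0, -1.0]]
ft_force: [-2.7, -0.8, 5.3]
gripper_width: -0.0003
grasp_force: 2.5
```

>>> {"name": "servo_tool", "arguments": {
  "motion": [
    [[0, 0, 0.005], [0, 0, 0]],
    [[0, 0, 0.005], [0, 0, 0]]
  ]
}}

```text
time: 3.4
tool_pos: [0.6078, 0.0913, 0.2733]
orientation: [[-0.261, 0.965, 0.0], [0.965, 0.261, -0.0], [-0.0, 0.0, -1.0]]
ft_force: [-4.9, -0.9, 11.4]
gripper_width: -0.0
grasp_force: 5.9
```

>>> {"name": "servo_tool", "arguments": {
  "motion": [
    [[0, 0, 0.005], [0, 0, 0]],
    [[0, 0, 0.005], [0, 0, 0]]
  ]
}}

```text
time: 3.6
tool_pos: [0.6077, 0.0913, 0.2732]
orientation: [[-0.261, 0.965, 0.001], [0.965, 0.261, -0.0], [-0.0, 0.001, -1.0]]
ft_force: [-7.4, -0.8, 18.4]
gripper_width: 0.0001
grasp_force: 9.2
```

Contact is at TCP z ≈ 0.2733, with a stiffness of about 6 N/mm. I'll back off to about 5 N and slide towards the right.

>>> {"name": "servo_tool", "arguments": {
  "motion": [
    [[0, 0, -0.01], [0, 0, 0]],
    [[-0.02, 0, -0.01], [0, 0, 0]],
    [[-0.04, 0, -0.01], [0, 0, 0]],
    [[-0.04, 0, -0.01], [0, 0, 0]]
  ]
}}

```text
time: 4.0
tool_pos: [0.6107, 0.0836, 0.2733]
orientation: [[-0.261, 0.965, 0.001], [0.965, 0.261, 0.002], [0.001, 0.002, -1.0]]
ft_force: [-1.0, 2.0, 6.3]
gripper_width: 0.0
grasp_force: 2.9
```

>>> {"name": "servo_tool", "arguments": {
  "motion": [
    [[-0.02, 0, 0], [0, 0, 0]],
    [[-0.04, 0, 0], [0, 0, 0]],
    [[-0.04, 0, 0], [0, 0, 0]]
  ]
}}

```text
time: 4.3
tool_pos: [0.6129, 0.0759, 0.2733]
orientation: [[-0.261, 0.965, 0.001], [0.965, 0.261, 0.002], [0.001, 0.002, -1.0]]
ft_force: [-0.9, 2.0, 5.7]
gripper_width: 0.0004
grasp_force: 2.8
```

>>> {"name": "servo_tool", "arguments": {
  "motion": [
    [[-0.02, 0, 0], [0, 0, 0]],
    [[-0.04, 0, 0], [0, 0, 0]],
    [[-0.04, 0, 0], [0, 0, 0]]
  ]
}}

```text
time: 4.6
tool_pos: [0.615, 0.0682, 0.2733]
orientation: [[-0.261, 0.965, 0.001], [0.965, 0.261, 0.002], [0.001, 0.002, -1.0]]
ft_force: [0.7, 1.9, 5.1]
gripper_width: 0.0001
grasp_force: 2.8
```

>>> {"name": "servo_tool", "arguments": {
  "motion": [
    [[-0.02, 0, 0], [0, 0, 0]],
    [[-0.035, 0, 0], [0, 0, 0]],
    [[-0.035, 0, 0], [0, 0, 0]]
  ]
}}

```text
time: 4.9
tool_pos: [0.6168, 0.0615, 0.2733]
orientation: [[-0.261, 0.965, 0.001], [0.965, 0.261, 0.002], [0.001, 0.002, -1.0]]
ft_force: [-0.7, 2.4, 5.6]
gripper_width: -0.0001
grasp_force: 2.8
```

>>> {"name": "servo_tool", "arguments": {
  "motion": [
    [[-0.02, 0, 0], [0, 0, 0]],
    [[-0.035, 0, 0], [0, 0, 0]],
    [[-0.035, 0, 0], [0, 0, 0]]
  ]
}}

```text
time: 5.2
tool_pos: [0.6186, 0.0547, 0.2733]
orientation: [[-0.261, 0.965, 0.001], [0.965, 0.261, 0.002], [0.001, 0.002, -1.0]]
ft_force: [-1.7, 2.6, 5.8]
gripper_width: -0.0003
grasp_force: 2.8
```

>>> {"name": "servo_tool", "arguments": {
  "motion": [
    [[-0.02, 0, 0], [0, 0, 0]],
    [[-0.035, 0, 0], [0, 0, 0]],
    [[-0.035, 0, 0], [0, 0, 0]]
  ]
}}

```text
time: 5.5
tool_pos: [0.6204, 0.048, 0.2733]
orientation: [[-0.261, 0.965, 0.001], [0.965, 0.261, 0.002], [0.001, 0.002, -1.0]]
ft_force: [0.1, 2.4, 5.9]
gripper_width: 0.0001
grasp_force: 2.8
```

>>> {"name": "servo_tool", "arguments": {
  "motion": [
    [[-0.02, 0, 0], [0, 0, 0]],
    [[-0.035, 0, 0], [0, 0, 0]],
    [[-0.035, 0, 0], [0, 0, 0]]
  ]
}}

```text
time: 5.8
tool_pos: [0.6222, 0.0412, 0.2732]
orientation: [[-0.261, 0.965, 0.001], [0.965, 0.261, 0.002], [0.001, 0.002, -1.0]]
ft_force: [-0.2, 2.4, 5.6]
gripper_width: 0.0001
grasp_force: 2.7
```

>>> {"name": "servo_tool", "arguments": {
  "motion": [
    [[-0.02, 0, 0], [0, 0, 0]],
    [[-0.035, 0, 0], [0, 0, 0]],
    [[-0.035, 0, 0], [0, 0, 0]]
  ]
}}

```text
time: 6.1
tool_pos: [0.6237, 0.0336, 0.2724]
orientation: [[-0.26, 0.966, 0.0], [0.966, 0.26, -0.001], [-0.001, -0.0, -1.0]]
ft_force: [0.7, -1.0, 0.6]
gripper_width: 0.0001
grasp_force: 0.5
```

>>> {"name": "servo_tool", "arguments": {
  "motion": [
    [[-0.02, 0, 0], [0, 0, 0]],
    [[-0.035, 0, 0], [0, 0, 0]],
    [[-0.035, 0, 0], [0, 0, 0]]
  ]
}}

```text
time: 6.4
tool_pos: [0.6253, 0.0269, 0.2725]
orientation: [[-0.26, 0.966, -0.0], [0.966, 0.26, -0.001], [-0.001, -0.0, -1.0]]
ft_force: [0.3, -2.2, 1.0]
gripper_width: 0.0001
grasp_force: 0.5
```

Force dropped and the tips sank at TCP y ≈ 0.034–0.027, so this is the plate. I'll centre on it and sink further.

>>> {"name": "servo_tool", "arguments": {
  "motion": [
    [[0.02, 0, 0], [0, 0, 0]],
    [[0.02, 0, 0.01], [0, 0, 0]],
    [[0.02, 0, 0.02], [0, 0, 0]],
    [[0.02, 0, 0.02], [0, 0, 0]]
  ]
}}

```text
time: 6.8
tool_pos: [0.6242, 0.0316, 0.2684]
orientation: [[-0.261, 0.965, -0.0], [0.965, 0.261, 0.0], [0.0, -0.0, -1.0]]
ft_force: [-0.1, 0.9, 0.5]
gripper_width: 0.0001
grasp_force: 0.6
```

>>> {"name": "servo_tool", "arguments": {
  "motion": [
    [[0, 0, 0.007], [0, 0, 0]],
    [[0, 0, 0.013], [0, 0, 0]],
    [[0, 0, 0.013], [0, 0, 0]]
  ]
}}

```text
time: 7.1
tool_pos: [0.6242, 0.0315, 0.2659]
orientation: [[-0.261, 0.965, -0.0], [0.965, 0.261, 0.0], [0.0, -0.0, -1.0]]
ft_force: [-0.8, 0.8, 2.0]
gripper_width: -0.0003
grasp_force: 0.7
```

>>> {"name": "servo_tool", "arguments": {
  "motion": [
    [[0, 0, 0.01], [0, 0, 0]],
    [[0, 0, 0.02], [0, 0, 0]],
    [[0, 0, 0.03], [0, 0, 0]],
    [[0, 0, 0.035], [0, 0, 0]],
    [[0, 0, 0.04], [0, 0, 0]],
    [[0, 0, 0.04], [0, 0, 0]]
  ]
}}

```text
time: 7.7
tool_pos: [0.6243, 0.0314, 0.2592]
orientation: [[-0.261, 0.965, 0.001], [0.965, 0.261, 0.0], [0.0, 0.001, -1.0]]
ft_force: [-3.2, 0.8, 9.4]
gripper_width: 0.0
grasp_force: 4.4
```

>>> {"name": "servo_tool", "arguments": {
  "motion": [
    [[0, 0, 0.005], [0, 0, 0]],
    [[0, 0, 0.01], [0, 0, 0]],
    [[0, 0, 0.01], [0, 0, 0]]
  ]
}}

```text
time: 8.0
tool_pos: [0.6243, 0.0315, 0.2571]
orientation: [[-0.261, 0.965, 0.001], [0.965, 0.261, 0.0], [0.0, 0.001, -1.0]]
ft_force: [-2.5, 2.0, 8.3]
gripper_width: -0.0001
grasp_force: 4.2
```

>>> {"name": "servo_tool", "arguments": {
  "motion": [
    [[0, 0, 0.004], [0, 0, 0]],
    [[0, 0, 0.005], [0, 0, 0]],
    [[0, 0, 0.005], [0, 0, 0]]
  ]
}}

```text
time: 8.3
tool_pos: [0.6243, 0.0315, 0.2561]
orientation: [[-0.261, 0.965, 0.001], [0.965, 0.261, 0.0], [0.0, 0.001, -1.0]]
ft_force: [-1.9, 1.2, 9.2]
gripper_width: -0.0
grasp_force: 4.4
```

```bash
python3 - <<'E'
from h import *
import cv2
go((.075,.066,.102))
p=camera_params('side');print([(proj('side',cw(q,np.array((-.015-d,0,.1))),p)-(230,140))*4 for d in(0,.026)])
a=camera('side')[140:290,230:400]
cv2.imwrite('pics/c3.png',cv2.convertScaleAbs(cv2.resize(a,None,fx=4,fy=4,interpolation=2)[:,:,::-1],alpha=1.4,beta=15))
E
```

```text
shift [ 0.3113 -0.0027 -0.0943] turn [ 0.0008 -0.0002 -0.0003]
tip case xyz mm [75.5  3.7 83.1] F [-1.93  1.2   9.15] t 8.3 w -4.583407351038925e-05 [ 0.05  0.45 -0.2   0.92  0.    1.36]
[array([346.96294386, 236.02784468]), array([386.65158586, 231.10062648])]
```

View pics/c3.png

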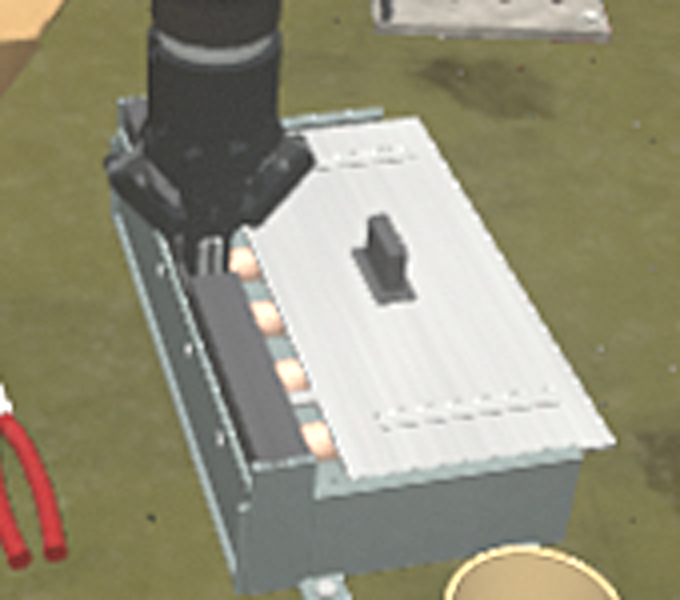

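The lid is ajar, with the grip top at about (385,228), matching the predicted 26 mm opening at (387,231). Next I'll rise, open the gripper and move over the grip.

>>> {"name": "servo_tool", "arguments": {
  "motion": [
    [[0, 0, -0.1], [0, 0, 0]],
    [[0, 0, -0.3], [0, 0, 0]],
    [[0, 0, -0.4], [0, 0, 0]],
    [[0, 0, -0.4], [0, 0, 0]]
  ]
}}

```text
time: 8.75
tool_pos: [0.6255, 0.0313, 0.3386]
orientation: [[-0.261, 0.965, 0.006], [0.965, 0.261, -0.0], [-0.002, 0.006, -1.0]]
ft_force: [1.2, -0.1, 0.0]
gripper_width: 0.0002
grasp_force: 0.0
```

>>> {"name": "servo_tool", "arguments": {
  "motion": [
    [[0, -0.2, 0], [0, 0, 0]],
    [[-0.02, -0.4, 0], [0, 0, 0]],
    [[-0.02, -0.58, 0], [0, 0, 0]],
    [[-0.02, -0.58, 0], [0, 0, 0]],
    [[-0.02, -0.58, 0], [0, 0, 0]]
  ],
  "jaw": 0.6
}}

```text
time: 9.25
tool_pos: [0.5126, -0.003, 0.3345]
orientation: [[-0.26, 0.966, -0.001], [0.966, 0.26, -0.0], [0.0, -0.001, -1.0]]
ft_force: [0.5, -0.3, 0.3]
gripper_width: 0.0516
grasp_force: 0.0
```

```bash
python3 -c "
from h import *
go((-.041,0,.076))"
```

```text
shift [0.0019 0.0016 0.4274] turn [-0.0006 -0.0001 -0.001 ]
tip case xyz mm [-41.3  -0.4 161.5] F [ 0.47 -0.25  0.34] t 9.25 w 0.051611430402794596 [-0.01  0.19 -0.37  1.01 -0.    1.3 ]
```

>>> {"name": "servo_tool", "arguments": {
  "motion": [
    [[0, 0, 0.15], [0, 0, 0]],
    [[0, 0, 0.28], [0, 0, 0]],
    [[0, 0, 0.36], [0, 0, 0]],
    [[0, 0, 0.41], [0, 0, 0]],
    [[0, 0, 0.42], [0, 0, 0]],
    [[0, 0, 0.42], [0, 0, 0]]
  ]
}}

```text
time: 9.85
tool_pos: [0.5139, -0.0026, 0.2511]
orientation: [[-0.261, 0.965, 0.0], [0.965, 0.261, -0.0], [-0.0, 0.0, -1.0]]
ft_force: [0.0, 0.1, -0.7]
gripper_width: 0.0512
grasp_force: 0.0
```

>>> {"name": "servo_tool", "arguments": {
  "motion": [
    [[0, 0, 0], [0, 0, 0]],
    [[0, 0, 0], [0, 0, 0]],
    [[0, 0, 0], [0, 0, 0]],
    [[0, 0, 0], [0, 0, 0]]
  ],
  "jaw": 0,
  "force": 25
}}

```text
time: 10.25
tool_pos: [0.5134, -0.0028, 0.2519]
orientation: [[-0.261, 0.965, 0.001], [0.965, 0.261, -0.0], [-0.0, 0.001, -1.0]]
ft_force: [-2.2, -0.8, 6.4]
gripper_width: 0.0135
grasp_force: 28.1
```

The grip is held at 13.5 mm wide. Pulling towards the front, easing up 1 mm.

>>> {"name": "servo_tool", "arguments": {
  "motion": [
    [[0, 0, -0.005], [0, 0, 0]],
    [[0, -0.05, -0.005], [0, 0, 0]],
    [[0, -0.1, -0.005], [0, 0, 0]],
    [[0, -0.15, -0.005], [0, 0, 0]],
    [[0, -0.2, -0.005], [0, 0, 0]],
    [[0, -0.25, -0.005], [0, 0, 0]],
    [[0, -0.29, -0.005], [0, 0, 0]],
    [[0, -0.32, -0.005], [0, 0, 0]],
    [[0, -0.33, -0.005], [0, 0, 0]],
    [[0, -0.33, -0.005], [0, 0, 0]],
    [[0, -0.33, -0.005], [0, 0, 0]]
  ]
}}

```text
time: 11.35
tool_pos: [0.4493, -0.0201, 0.252]
orientation: [[-0.261, 0.965, -0.001], [0.965, 0.261, -0.001], [-0.0, -0.001, -1.0]]
ft_force: [-0.5, -3.3, -5.7]
gripper_width: 0.0135
grasp_force: 26.8
```

>>> {"name": "servo_tool", "arguments": {
  "motion": [
    [[0, -0.01, 0], [0, 0, 0]],
    [[0, -0.015, 0], [0, 0, 0]],
    [[0, -0.015, 0], [0, 0, 0]]
  ]
}}

```text
time: 11.65
tool_pos: [0.4468, -0.0208, 0.252]
orientation: [[-0.261, 0.965, 0.0], [0.965, 0.261, -0.0], [-0.0, 0.0, -1.0]]
ft_force: [1.7, -3.0, -9.0]
gripper_width: 0.0132
grasp_force: 26.3
```

```bash
python3 -c "
from h import *
go((-.110,0,.076))"
```

```text
shift [ 0.0019 -0.0026  0.0151] turn [ 0.      0.0002 -0.0004]
tip case xyz mm [-109.5   -0.4   79. ] F [ 1.71 -2.96 -9.03] t 11.65 w 0.013241071302836149 [-0.05  0.16 -0.63  0.79 -0.    1.26]
```

>>> {"name": "servo_tool", "arguments": {
  "motion": [
    [[0, -0.005, 0.003], [0, 0, 0]],
    [[0, -0.01, 0.005], [0, 0, 0]],
    [[0, -0.01, 0.005], [0, 0, 0]]
  ]
}}

```text
time: 11.95
tool_pos: [0.446, -0.021, 0.252]
orientation: [[-0.261, 0.965, 0.004], [0.965, 0.261, 0.001], [-0.0, 0.004, -1.0]]
ft_force: [5.5, -1.4, -3.1]
gripper_width: 0.0135
grasp_force: 27.1
```

>>> {"name": "servo_tool", "arguments": {
  "motion": [
    [[0, -0.005, 0], [0, 0, 0]],
    [[0, -0.01, 0], [0, 0, 0]],
    [[0, -0.01, 0], [0, 0, 0]]
  ]
}}

```text
time: 12.25
tool_pos: [0.4454, -0.0213, 0.252]
orientation: [[-0.261, 0.965, 0.007], [0.965, 0.261, 0.002], [0.0, 0.007, -1.0]]
ft_force: [12.6, 1.1, -10.1]
gripper_width: 0.0136
grasp_force: 26.2
```

The lid is at its stop: the force is rising to 12.6 N while the tool hardly moves. Releasing with a slight pull still on, then rising.

>>> {"name": "servo_tool", "arguments": {
  "motion": [
    [[0, 0.005, 0], [0, 0, 0]],
    [[0, 0.01, 0], [0, 0, 0]],
    [[0, 0.01, 0], [0, 0, 0]],
    [[0, 0.01, 0], [0, 0, 0]]
  ],
  "jaw": 0.6
}}

```text
time: 12.65
tool_pos: [0.4444, -0.0211, 0.2511]
orientation: [[-0.261, 0.965, -0.001], [0.965, 0.261, 0.0], [0.001, -0.0, -1.0]]
ft_force: [-0.7, 0.0, 0.1]
gripper_width: 0.0511
grasp_force: 0.0
```

>>> {"name": "servo_tool", "arguments": {
  "motion": [
    [[0, 0, -0.1], [0, 0, 0]],
    [[0, 0, -0.3], [0, 0, 0]],
    [[0, 0, -0.5], [0, 0, 0]],
    [[0, 0, -0.7], [0, 0, 0]],
    [[0, 0, -0.7], [0, 0, 0]],
    [[0, 0, -0.7], [0, 0, 0]]
  ]
}}

```text
time: 13.25
tool_pos: [0.445, -0.0212, 0.3919]
orientation: [[-0.261, 0.965, 0.002], [0.965, 0.261, 0.0], [-0.001, 0.002, -1.0]]
ft_force: [0.3, 0.2, -0.4]
gripper_width: 0.0513
grasp_force: 0.0
```

```bash
python3 - <<'E'
from h import *
import cv2
go((-.110,0,.2))
p=camera_params('side');print([(proj('side',cw(q,np.array((-.015-d,0,.1))),p)-(220,130))*3.3 for d in(.085,.095)])
a=camera('side')[130:310,220:450]
cv2.imwrite('pics/c4.png',cv2.convertScaleAbs(cv2.resize(a,None,fx=3.3,fy=3.3,interpolation=2)[:,:,::-1],alpha=1.4,beta=15))
E
```

```text
shift [0.0018 0.0065 0.0947] turn [ 0.002   0.0005 -0.0004]
tip case xyz mm [-111.3   -0.3  218.9] F [ 0.34  0.2  -0.37] t 13.25 w 0.05133750073422052 [-0.05  0.03 -0.42  1.12  0.    1.26]
[array([425.21180485, 214.56746039]), array([437.47684644, 213.04479463])]
```

View pics/c4.png

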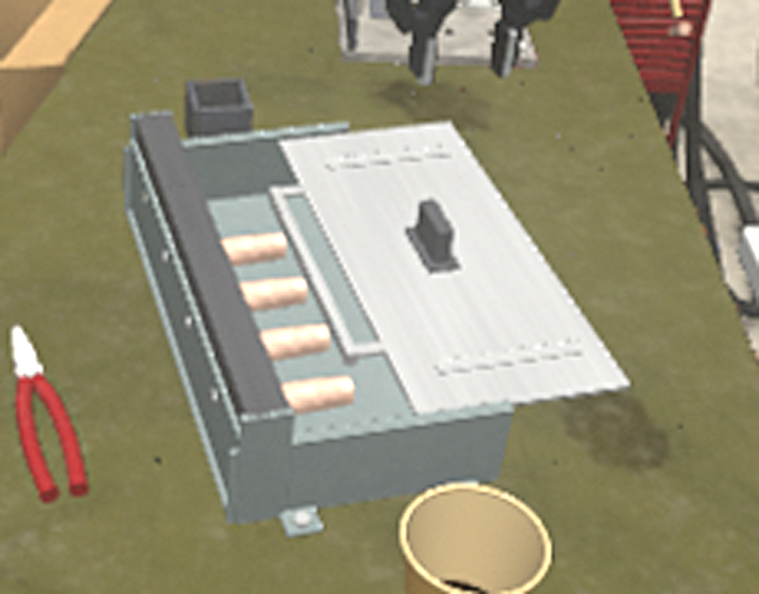

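The lid is fully open: the grip top at about (435,211) matches the predicted 95 mm position at (437,213). The bystanders are untouched and the gripper is clear.

```bash
python3 -c "
from workcell import *
print(job_done())"
```

```text
the job is handed in; nothing more can be done
None
```

The nozzle case is open: I found the hidden recess by sliding along the rail, pressed the catch until the lid sprang ajar, then slid the lid fully open to its stop. The highest force at any reading was about 20 N, the cup, tube piece and pliers were left where they stood, and the job was handed in at about 13 s.

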